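# Transfer a reagent row from the storage caddy to the run carrier

### The job

Move the four reagent containers from the white storage caddy into the four bays of the grey run carrier, one to a bay, keeping their order: the one nearest the caddy's steel carrying loop goes into the bay nearest the carrier's pull tongue with the finger hole, and so on down the row. Keep each upright all the way and leave it standing on the floor of its bay, let go.

Things in the scene. Friction and masses are not known exactly. Their poses are not given: they have to be found in the camera images.
- serum_bottle: Pale translucent, straight-sided bottle with a broad, flat-topped, ribbed white screw cap, 90 mm high, body 40 mm across up to 65 mm, cap 33 mm across, 0.18 kg. Origin: centre of its underside, z up along its axis
- dropper_bottle: White squeeze bottle with a narrow pointed dropper tip, 108 mm high, cylindrical body 44 mm across up to about 75 mm, 0.09 kg. Origin: centre of its underside, z up
- red_cap_jar: Low white jar with a wide screw cap, 45 mm high, 46 mm across the cap (upper 17 mm) and 44 mm below, 0.15 kg. Origin: centre of its underside, z up
- brown_bottle: Short stout brown glass bottle with a small black cap, 68 mm high, body 42 mm across up to about 45 mm, then a shoulder and neck, 0.12 kg. Origin: centre of its underside, z up
- serum_insert: Square black plastic insert 61 x 64 x 20 mm, fixed in the caddy, its shallow round hole (10 mm deep) 44 mm wide; the pale bottle with the flat white cap (serum_bottle) stands in it at the start. Origin: centre of its underside. It stays in the caddy and so shows where the serum_bottle stood
- dropper_insert: Square black plastic insert 61 x 64 x 20 mm, fixed in the caddy, its shallow round hole (10 mm deep) 48 mm wide; the dropper bottle stands in it at the start. Origin: centre of its underside. It stays in the caddy and so shows where the dropper_bottle stood
- jar_insert: Square black plastic insert 61 x 64 x 20 mm, fixed in the caddy, its shallow round hole (10 mm deep) 50 mm wide; the low jar stands in it at the start. Origin: centre of its underside. It stays in the caddy and so shows where the red_cap_jar stood
- brown_insert: Square black plastic insert 61 x 64 x 20 mm, fixed in the caddy, its shallow round hole (10 mm deep) 46 mm wide; the brown bottle stands in it at the start. Origin: centre of its underside. It stays in the caddy and so shows where the brown_bottle stood
- caddy: White tray 80 x 280 mm, rim 16 mm high; four inserts in a row along its y axis, centres at y = +99, +33, -33, -99 mm, in random order. A steel carrying loop sticks out 26 mm at its +y end. Fixed, left or right, askew; low things (under 20 mm) beside it. Containers' undersides 14 mm, insert tops 24 mm above the worktop. Origin: centre of its underside. (Wall cabinet beyond x 0.67, 0.46 m up)
- carrier: Grey rack 70 x 268 mm, four bays 62 x 62 mm inside in a row along its y axis, centres at y = +99, +33, -33, -99 mm. Bay floor 5 mm above the worktop, long side lips 12 mm high, cross walls 28 mm. A pull tongue with a finger hole sticks out 31 mm at its +y end. Fixed, left or right, askew. Origin: centre of its underside. (Pipette stand at x 0.46, y 0.43, 0.30 m high)
Not all that is in view belongs to the job. What is shaped like the red_cap_jar but yellow is not meant.

How it is judged:
By the outcome, as a careful person would: the job done as asked, in the order asked, and still so for the second after the job is handed in, with the robot touching nothing.
It also fails if it takes over 109 s, if anything falls off the work surface, if the arm or the gripper's body presses on something with over 40 N, if the wrist force passes 120 N, or if a joint passes its speed limit or range.

### The arm

A 7-joint arm with a two-finger parallel gripper is mounted at the origin on a cart in front of the work surface, level with it; the furniture and walls round the work are solid. World frame = base frame: x ahead of the robot, y to its left, z up, the work surface at z = 0. Lengths are in m, angles in degrees, forces in N, time in s.
With the tool pointing down it reaches from about 0.425 to 0.875 m from the base axis. Payload 4.7 kg.
Tool frame: the origin (TCP) lies midway between the tips of the shut fingers; the grasp point (between the pads) lies 19 mm behind it; z points along the fingers, y is the line along which they close (so a half turn about z gives the same grasp; the last joint's range is limited). The gripper opens to 87 mm and grips with 3 to 60 N. Pads are 19 mm wide; open, the fingers measure 117 mm over their backs; the gripper's body (75 mm by 190 mm) begins 51 mm behind the grasp point.
Start: joints at [-75.625, 18.392, -4.016, 83.108, 1.295, 78.541, -3.26], TCP at [0.153, 0.632, 0.186] pointing down, gripper open.
Joint ranges: [-163.93, 163.93], [-17.29, 119.83], [-79.2, 71.16], [3.27, 140.29], [-89.18, 269.18], [5.43, 117.66], [-154.24, 154.24]. Speed limits (degrees/s): [147.25, 147.25, 180, 180, 180, 180, 180].

### API

Orientations are given as [roll, pitch, yaw] about the fixed x, y, z axes, in that order (R = Rz(yaw) Ry(pitch) Rx(roll)).
In Python, from cell import env gives the robot as it stands.
- The arm moves only by the tool step_arm, never from a script. Its argument "moves" is a list of rows, each an object with "dp": the shift along the tool's x, y, z in mm, a list of three; "dr": the turn, a rotation vector about the tool's x, y, z in rad, a list of three; "fingers": the closure, from 0 (fully open) to 1 (shut). In form: [{"dp": [dx, dy, dz], "dr": [ax, ay, az], "fingers": fingers}, ...]. A call has exactly 5 rows; each row shifts and turns the commanded pose from where the row before left it, along the tool's axes as they then stand; what a row does not reach is not made up. A row lasts 1/8 s, in which the tool goes at most 62.5 mm and 10.7 degrees, less where a joint would pass 70% of its speed; a pose out of reach is approached as far as the arm can. A call with a gripper value outside its range is refused whole. The fingers move at their own pace and stop on an object; "squeeze" is the grip in N (left out, the last holds). Time passes only in rows, so rows that do not move let the fingers close, or fill a call up. It gives the time, the measured TCP pose, the force, the opening and the grip force at its end, in the units of the state.
- env.get_obs(): the state, without advancing time (a new reading comes with each control period).
- env.read_camera(name): name is "scene" or "top"; returns the picture (480x640x3 uint8, red, green, blue); there is no depth.
- env.camera_model(name): a dict with "fx", "fy", "cx", "cy" (pixels), "k1" (the pictures are not rectified: a ray, as slopes to the right and down, at radius r is drawn at 1 + k1 r^2 times it, then the intrinsics apply), "R" (3x3) and "t" (3): a world point X has camera coordinates R X + t. Camera axes: x right, y down, z forward; pixel columns grow to the right and rows downward; lengths in m; the calibration is good to about 2 mm. A picture is of the moment at which its call begins. camera_model takes no time and is no camera call.
- env.sign_off(): hands the job in; it is judged then, once.
The state is a dict: "time_s": time; "qpos": joint angles; "joint_velocities": joint speeds; "effort": joint torques, N m; "tool_pos": TCP position; "tool_rot": TCP orientation; "force": force on the tool from outside, world axes, zero at the start; "wrist_torque": the same for the moment, N m; "grip_width": finger opening in m; "grasp_force": force on a finger pad.
Only numpy, scipy, OpenCV 4.12 (cv2) and the standard library are available. Lean on these libraries where they do the work, as an engineer would, in place of code of your own. Each camera call takes 0.05 s, during which the arm holds its last target. There are 200 camera calls.

## Working session

There is one attempt and no reset: what is moved stays moved. The work goes in short steps, Python scripts to look and compute and a tool call to move; the robot and the scene stay as the last step left them, time stands still between calls to the robot, and variables do not carry over. Pictures are saved under pics/ and viewed, at most 14 in all, crops included, and the job is handed in when it is done.

Besides the shell and the picture viewer there is one more tool, called after "Request:" in YAML: its name, and indented under it one key for each argument. step_arm: Moves the arm, as the interface text tells. Its arguments: {"type":"object","properties":{"moves":{"type":"array","items":{"type":"object","properties":{"dp":{"type":"array","items":{"type":"number"}},"dr":{"type":"array","items":{"type":"number"}},"fingers":{"type":"number"}}}},"squeeze":{"type":"number"}},"required":["moves"]}

```bash
mkdir -p pics; ls; python3 - <<'E'
from cell import env
import cv2
for n in("scene","top"):
    cv2.imwrite(f"pics/{n}0.png",env.read_camera(n)[:,:,::-1]); print(n,env.camera_model(n))
o=env.get_obs();print(o)
E
```

```text
pics
scene {'fx': 545.1529676773476, 'fy': 545.1529676773476, 'cx': 321.51964076183947, 'cy': 240.44258773994804, 'k1': -0.1598359834129076, 'R': array([[-0.53974247, -0.84162344,  0.01865624],
       [-0.33247087,  0.19275259, -0.92320613],
       [ 0.77339588, -0.50449621, -0.38385203]]), 't': array([0.21856266, 0.20834882, 0.85766741])}
top {'fx': 520.9132513141612, 'fy': 520.9132513141612, 'cx': 311.52610363389726, 'cy': 245.3901491202958, 'k1': -0.020602531378895172, 'R': array([[-1.38156309e-04, -9.99990959e-01, -4.24996679e-03],
       [-9.96649298e-01,  4.85311322e-04, -8.17920618e-02],
       [ 8.17933849e-02,  4.22442633e-03, -9.96640355e-01]]), 't': array([-0.03948637,  0.44766735,  1.18555144])}
{'time_s': 0.1, 'qpos': array([-75.62298759,  18.43430365,  -4.01637817,  83.16803642,
         1.29554177,  78.53863506,  -3.26163381]), 'joint_velocities': array([ 0.00546036, -0.01957033, -0.03005525, -0.21716487,  0.00854316,
       -0.03741181,  0.06279035]), 'effort': array([-2.72218513e-04, -4.92572987e+01, -4.05996284e-01, -3.13397849e+01,
       -6.42889948e-02,  3.95780581e-02,  1.10680453e-04]), 'tool_pos': array([0.15241981, 0.63131749, 0.18467571]), 'tool_rot': array([-1.79904288e+02,  5.61378527e-03,  1.66431867e+02]), 'force': array([ 0.1032767 , -0.13467232,  1.04052692]), 'wrist_torque': array([-0.02501042, -0.07639079, -0.06221115]), 'grasp_force': 0.0, 'grip_width': 0.08700037821421126}
```

View pics/scene0.png

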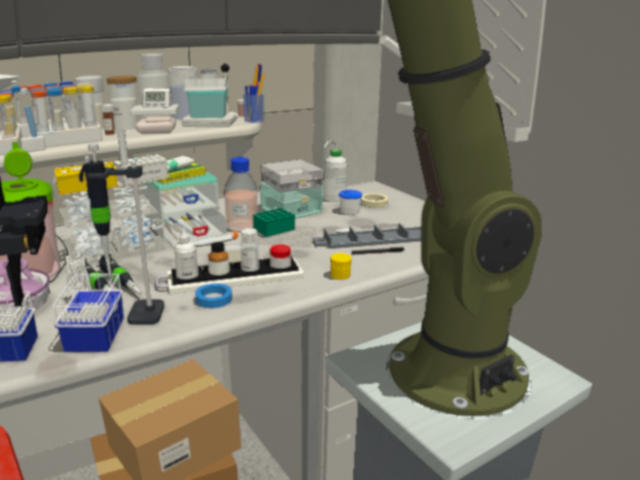

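View pics/top0.png

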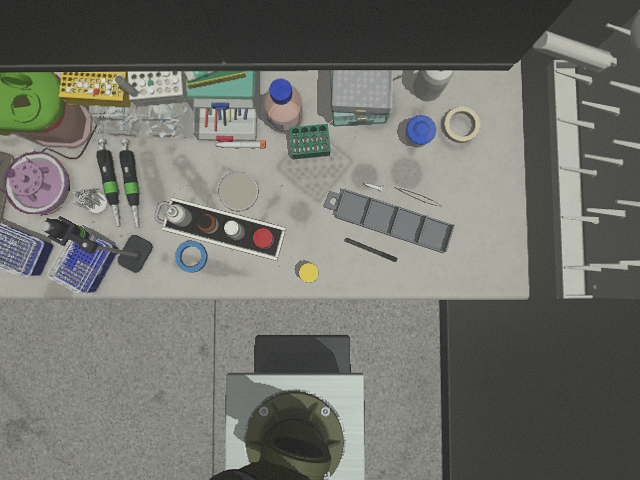

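```bash
python3 - <<'E'
import cv2,numpy as np
a=cv2.imread("pics/top0.png")
c=cv2.resize(a[180:280,145:305],None,fx=5,fy=5,interpolation=cv2.INTER_CUBIC);cv2.imwrite("pics/c1.png",c)
c=cv2.resize(a[170:270,310:470],None,fx=5,fy=5,interpolation=cv2.INTER_CUBIC);cv2.imwrite("pics/c2.png",c)
s=cv2.imread("pics/scene0.png")
c=cv2.resize(s[215:305,150:310],None,fx=5,fy=5,interpolation=cv2.INTER_CUBIC);cv2.imwrite("pics/c3.png",c)
E
```

```text
(no output)
```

View pics/c1.png

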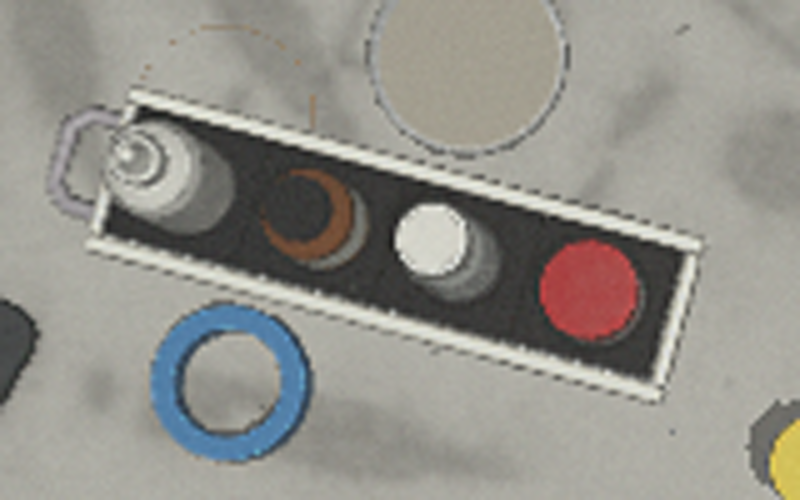

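View pics/c2.png

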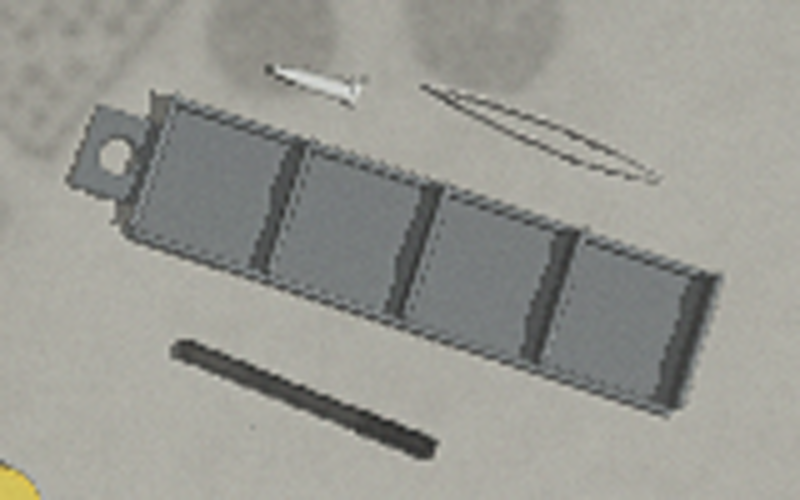

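View pics/c3.png

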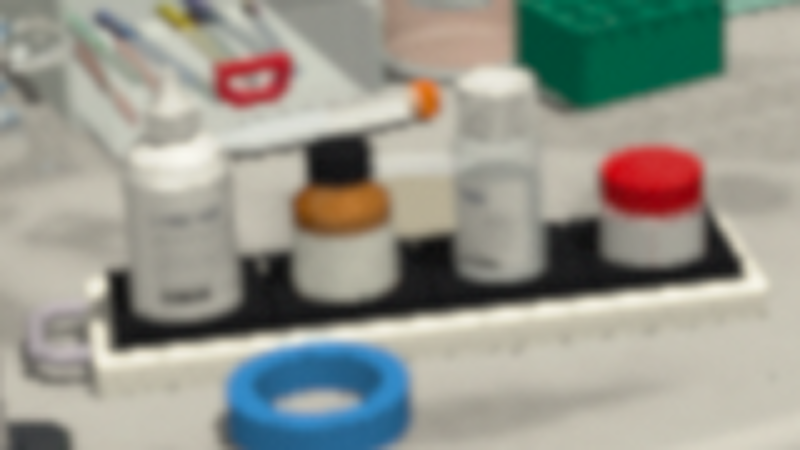

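```bash
cat > h.py <<'E'
import numpy as np,cv2
from cell import env
def cast(px,z,cam="top"):
    m=env.camera_model(cam)
    K=np.array([[m['fx'],0,m['cx']],[0,m['fy'],m['cy']],[0,0,1]])
    u=cv2.undistortPoints(np.float64(px).reshape(-1,1,2),K,np.array([m['k1'],0,0,0,0]))[:,0]
    d=np.c_[u,np.ones(len(u))]@m['R']; c=-m['R'].T@m['t']
    return c+d*((z-c[2])/d[:,2])[:,None]
def fit(P,half):
    # rectangle corners TL,TR,BR,BL (image) -> local +y is left
    c=P[:,:2].mean(0); v=(P[0]+P[3]-P[1]-P[2])[:2]; v/=np.linalg.norm(v)
    return c,v
E
python3 - <<'E'
from h import *
f=lambda p,o:(np.array(p)+.5)/5-.5+o
def rep(n,P):
    e=[np.linalg.norm(P[i]-P[(i+1)%4])*1e3 for i in range(4)]
    c,v=fit(P,0);print(n,"edges",np.round(e,1),"c",c.round(4),"yaw",np.degrees(np.arctan2(-v[0],v[1])).round(2))
    for s in(.099,.033,-.033,-.099):print("  ",(c+s*v).round(4))
rep("caddy",cast(f([[135,90],[703,240],[660,400],[88,245]],[145,180]),.016))
for p,z in(((133,155),.122),((300,208),.082),((431,240),.104),((589,290),.059)):print(cast(f([p],[145,180]),z).round(4))
rep("carrier",cast(f([[152,92],[722,272],[672,415],[120,235]],[310,170]),.012))
# bay visible floor edges corners via wall tops: right edge of dark strips (wall top near edge z=.028), top & bottom
for a,b in(((306,143),(266,273)),((443,186),(402,316)),((581,232),(540,362))):
    P=cast(f([a,b],[310,170]),.028);print("wall",P.mean(0).round(4))
E
```

```text
caddy edges [275.5  76.9 276.6  75.7] c [0.4879 0.1646] yaw -15.03
   [0.5136 0.2602]
   [0.4965 0.1965]
   [0.4794 0.1327]
   [0.4622 0.069 ]
[[0.5136 0.2586 0.122 ]]
[[0.4959 0.1954 0.082 ]]
[[0.4792 0.1339 0.104 ]]
[[0.4618 0.0701 0.059 ]]
carrier edges [278.8  71.3 269.5  69.3] c [ 0.507  -0.2291] yaw -18.0
   [ 0.5376 -0.1349]
   [ 0.5172 -0.1977]
   [ 0.4968 -0.2605]
   [ 0.4764 -0.3233]
wall [ 0.5259 -0.1671  0.028 ]
wall [ 0.5059 -0.2297  0.028 ]
wall [ 0.4846 -0.2929  0.028 ]
```

```bash
cat > plan.py <<'E'
import numpy as np
def plan(pos,yaw,tgt,tyaw,n):
    """rows in tool axes (mm, rad) from a pointing-down pose to a target, evenly split"""
    d=(np.array(tgt)-pos)/n*1e3; w=((yaw-tyaw+180)%360-180)/n
    for i in range(n):
        a=np.radians(yaw-i*w);x,y=np.array([np.cos(a),np.sin(a),0]),np.array([np.sin(a),-np.cos(a),0])
        print(np.round([d@x,d@y,-d[2]],0),round(np.radians(w),4))
E
python3 -c "
from plan import *
plan([.1524,.6313,.41],166.43,[.5136,.2594,.41],75,10)"
```

```text
[-44. -28.  -0.] 0.1596
[-48. -20.  -0.] 0.1596
[-50. -13.  -0.] 0.1596
[-52.  -4.  -0.] 0.1596
[-52.   4.  -0.] 0.1596
[-50.  12.  -0.] 0.1596
[-48.  20.  -0.] 0.1596
[-44.  27.  -0.] 0.1596
[-39.  34.  -0.] 0.1596
[-33.  40.  -0.] 0.1596
```

Request:
step_arm:
  moves:
    - {"dp": [0, 0, -45], "dr": [0, 0, 0], "fingers": 0}
    - {"dp": [0, 0, -45], "dr": [0, 0, 0], "fingers": 0}
    - {"dp": [0, 0, -45], "dr": [0, 0, 0], "fingers": 0}
    - {"dp": [0, 0, -45], "dr": [0, 0, 0], "fingers": 0}
    - {"dp": [0, 0, -40], "dr": [0, 0, 0], "fingers": 0}
  squeeze: 20

```text
time_s: 0.72
tool_pos: [0.1525, 0.6317, 0.4071]
tool_rot: [180.0, 0.0, 166.4]
force: [0.7, 0.8, -0.0]
grip_width: 0.0872
grasp_force: 0.0
```

Request:
step_arm:
  moves:
    - {"dp": [-44, -28, 0], "dr": [0, 0, 0.16], "fingers": 0}
    - {"dp": [-48, -20, 0], "dr": [0, 0, 0.16], "fingers": 0}
    - {"dp": [-50, -13, 0], "dr": [0, 0, 0.16], "fingers": 0}
    - {"dp": [-52, -4, 0], "dr": [0, 0, 0.16], "fingers": 0}
    - {"dp": [-52, 4, 0], "dr": [0, 0, 0.16], "fingers": 0}

```text
time_s: 1.35
tool_pos: [0.3347, 0.4438, 0.4053]
tool_rot: [-180.0, 0.0, 120.3]
force: [0.4, -0.7, 1.0]
grip_width: 0.087
grasp_force: 0.0
```

Request:
step_arm:
  moves:
    - {"dp": [-50, 12, 0], "dr": [0, 0, 0.16], "fingers": 0}
    - {"dp": [-48, 20, 0], "dr": [0, 0, 0.16], "fingers": 0}
    - {"dp": [-44, 27, 0], "dr": [0, 0, 0.16], "fingers": 0}
    - {"dp": [-39, 34, 0], "dr": [0, 0, 0.16], "fingers": 0}
    - {"dp": [-33, 40, 0], "dr": [0, 0, 0.16], "fingers": 0}

```text
time_s: 1.98
tool_pos: [0.5145, 0.2582, 0.4054]
tool_rot: [-180.0, 0.0, 74.5]
force: [1.3, 0.7, 0.1]
grip_width: 0.0871
grasp_force: 0.0
```

Request:
step_arm:
  moves:
    - {"dp": [0, 0, 30]}
    - {"dp": [0, 0, 40]}
    - {"dp": [0, 0, 40]}
    - {"dp": [0, 0, 40]}
    - {"dp": [0, 0, 30]}

```text
validation failed for argument at $.mo...
```

Request:
step_arm:
  moves:
    - {"dp": [1, -1, 30], "dr": [0, 0, -0.009], "fingers": 0}
    - {"dp": [0, 0, 45], "dr": [0, 0, 0], "fingers": 0}
    - {"dp": [0, 0, 50], "dr": [0, 0, 0], "fingers": 0}
    - {"dp": [0, 0, 45], "dr": [0, 0, 0], "fingers": 0}
    - {"dp": [0, 0, 40], "dr": [0, 0, 0], "fingers": 0}

```text
time_s: 2.6
tool_pos: [0.5122, 0.2605, 0.1934]
tool_rot: [-179.9, 0.1, 75.3]
force: [-0.2, 0.3, -0.2]
grip_width: 0.0873
grasp_force: 0.0
```

Request:
step_arm:
  moves:
    - {"dp": [0, 0, 35], "dr": [0, 0, 0], "fingers": 0}
    - {"dp": [0, 0, 35], "dr": [0, 0, 0], "fingers": 0}
    - {"dp": [0, 0, 30], "dr": [0, 0, 0], "fingers": 0}
    - {"dp": [0, 0, 25], "dr": [0, 0, 0], "fingers": 0}
    - {"dp": [0, 0, 10], "dr": [0, 0, 0], "fingers": 0}

```text
time_s: 3.22
tool_pos: [0.5117, 0.2601, 0.0587]
tool_rot: [-179.9, 0.1, 75.3]
force: [-0.1, -0.1, -0.4]
grip_width: 0.0869
grasp_force: 0.0
```

Request:
step_arm:
  moves:
    - {"dp": [0, 0, 0], "dr": [0, 0, 0], "fingers": 0.5}
    - {"dp": [0, 0, 0], "dr": [0, 0, 0], "fingers": 0.7}
    - {"dp": [0, 0, 0], "dr": [0, 0, 0], "fingers": 0.7}
    - {"dp": [0, 0, 0], "dr": [0, 0, 0], "fingers": 0.7}
    - {"dp": [0, 0, 0], "dr": [0, 0, 0], "fingers": 0.7}
  squeeze: 20

```text
time_s: 3.85
tool_pos: [0.5132, 0.2609, 0.061]
tool_rot: [180.0, -0.0, 75.3]
force: [0.2, -0.0, 0.1]
grip_width: 0.0448
grasp_force: 0.0
```

Request:
step_arm:
  moves:
    - {"dp": [0, 0, 0], "dr": [0, 0, 0], "fingers": 0.8}
    - {"dp": [0, 0, 0], "dr": [0, 0, 0], "fingers": 0.8}
    - {"dp": [0, 0, 0], "dr": [0, 0, 0], "fingers": 0.8}
    - {"dp": [0, 0, -4], "dr": [0, 0, 0], "fingers": 0.8}
    - {"dp": [0, 0, -6], "dr": [0, 0, 0], "fingers": 0.8}

```text
time_s: 4.47
tool_pos: [0.5129, 0.2607, 0.0708]
tool_rot: [-180.0, 0.0, 75.3]
force: [0.4, 0.8, -1.4]
grip_width: 0.0218
grasp_force: 20.0
```

```bash
python3 - <<'E'
from h import *
s=env.read_camera("scene")[:,:,::-1]
cv2.imwrite("pics/s1.png",cv2.resize(s[150:310,130:330],None,fx=3.6,fy=3.6,interpolation=cv2.INTER_CUBIC))
o=env.get_obs();print(o['grip_width'],o['grasp_force'],o['force'])
E
```

```text
0.021982236448759174 19.997625946998596 [ 0.65456857  0.15872779 -0.04902053]
```

View pics/s1.png

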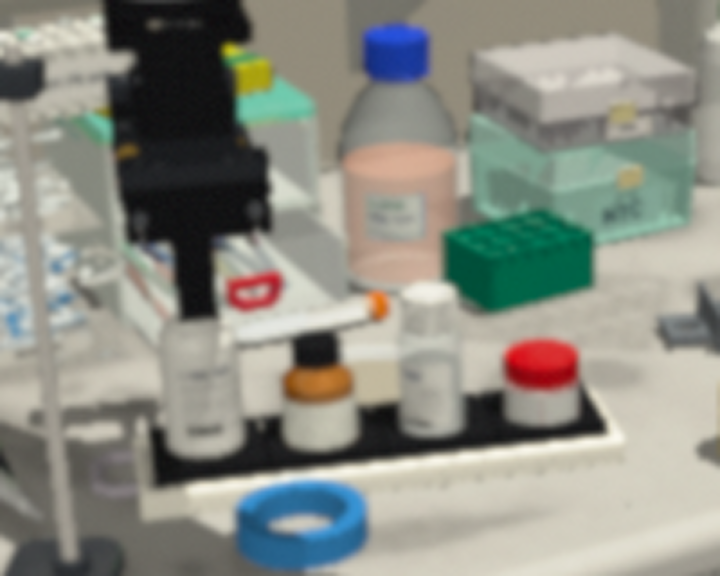

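```bash
cat >> h.py <<'E'
def proj(P,cam):
    m=env.camera_model(cam);K=np.array([[m['fx'],0,m['cx']],[0,m['fy'],m['cy']],[0,0,1]])
    return cv2.projectPoints(np.float64(P),cv2.Rodrigues(m['R'])[0],m['t'],K,np.array([m['k1'],0,0,0,0]))[0][:,0]
E
python3 - <<'E'
from h import *
o=env.get_obs();print(o['tool_pos'])
P=[o['tool_pos'],o['tool_pos']+[0,0,.019],[.5136,.2594,.014],[.5136,.2594,.089],[.5136,.2594,.122],[.5136-.02,.2594,.071]]
print(((proj(P,"scene")-[130,150])*3.6).round(0))
E
```

```text
[0.51356711 0.26104682 0.07184575]
[[198. 364.]
 [196. 333.]
 [209. 455.]
 [199. 335.]
 [194. 280.]
 [213. 377.]]
```

Request:
step_arm:
  moves:
    - {"dp": [0, 0, 0], "dr": [0, 0, 0], "fingers": 0.8}
    - {"dp": [0, 0, 0], "dr": [0, 0, 0], "fingers": 0.8}
    - {"dp": [0, 0, 0], "dr": [0, 0, 0], "fingers": 0.8}
    - {"dp": [0, 0, 0], "dr": [0, 0, 0], "fingers": 0.8}
    - {"dp": [0, 0, 0], "dr": [0, 0, 0], "fingers": 0.8}
  squeeze: 7

```text
time_s: 5.15
tool_pos: [0.5131, 0.2608, 0.0706]
tool_rot: [180.0, -0.0, 75.3]
force: [0.2, -0.9, -0.7]
grip_width: 0.0222
grasp_force: 7.0
```

```bash
python3 - <<'E'
from h import *
s=env.read_camera("scene")[:,:,::-1]
cv2.imwrite("pics/s2.png",cv2.resize(s[200:290,160:235],None,fx=6.6,fy=6.6,interpolation=cv2.INTER_CUBIC))
E
```

```text
(no output)
```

View pics/s2.png

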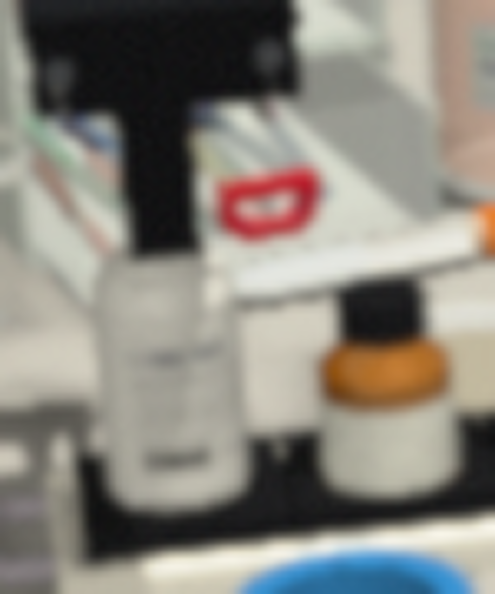

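Request:
step_arm:
  moves:
    - {"dp": [0, 0, 5], "dr": [0, 0, 0], "fingers": 0.8}
    - {"dp": [0, 0, 5], "dr": [0, 0, 0], "fingers": 0.8}
    - {"dp": [0, 0, 0], "dr": [0, 0, 0], "fingers": 0.8}
    - {"dp": [0, 0, 0], "dr": [0, 0, 0], "fingers": 0.3}
    - {"dp": [0, 0, 0], "dr": [0, 0, 0], "fingers": 0.3}

```text
time_s: 5.82
tool_pos: [0.5132, 0.2608, 0.0608]
tool_rot: [180.0, -0.0, 75.3]
force: [0.4, -0.3, -0.3]
grip_width: 0.0346
grasp_force: 0.0
```

Request:
step_arm:
  moves:
    - {"dp": [0, 0, 0], "dr": [0, 0, 0], "fingers": 0.3}
    - {"dp": [0, 0, 0], "dr": [0, 0, 0], "fingers": 0.3}
    - {"dp": [0, 0, 0], "dr": [0, 0, 0], "fingers": 0.3}
    - {"dp": [0, 0, 0], "dr": [0, 0, 0], "fingers": 0.3}
    - {"dp": [0, 0, 0], "dr": [0, 0, 0], "fingers": 0.3}

```text
time_s: 6.45
tool_pos: [0.5131, 0.2608, 0.0607]
tool_rot: [180.0, -0.0, 75.3]
force: [-0.9, 0.4, 0.6]
grip_width: 0.0608
grasp_force: 0.0
```

Request:
step_arm:
  moves:
    - {"dp": [0, 0, 0], "dr": [0, 0, 0], "fingers": 0.5}
    - {"dp": [0, 0, 0], "dr": [0, 0, 0], "fingers": 0.6}
    - {"dp": [0, 0, 0], "dr": [0, 0, 0], "fingers": 0.6}
    - {"dp": [0, 0, 0], "dr": [0, 0, 0], "fingers": 0.6}
    - {"dp": [0, 0, 0], "dr": [0, 0, 0], "fingers": 0.6}
  squeeze: 5

```text
time_s: 7.08
tool_pos: [0.5131, 0.2608, 0.0607]
tool_rot: [180.0, -0.0, 75.3]
force: [0.0, 0.4, 0.1]
grip_width: 0.0352
grasp_force: 0.0
```

```bash
python3 - <<'E'
from h import *
t=np.array([.5132,.2608,.0706])
ty=np.array([np.sin(np.radians(75.3)),-np.cos(np.radians(75.3)),0]);tx=np.array([np.cos(np.radians(75.3)),np.sin(np.radians(75.3)),0])
for a in(-.095,-.06,-.011,-.03):
  P=[t+a*ty+[0,0,z] for z in(0,.019,.07)]+[t+a*ty+s*tx+[0,0,.07] for s in(-.0375,.0375)]
  print(a,((proj(P,"scene")-[160,200])*6.6).round(0).tolist())
E
```

```text
-0.095 [[196.0, 471.0], [191.0, 410.0], [177.0, 243.0], [312.0, 230.0], [40.0, 257.0]]
-0.06 [[185.0, 421.0], [180.0, 361.0], [166.0, 198.0], [297.0, 186.0], [34.0, 211.0]]
-0.011 [[170.0, 355.0], [165.0, 298.0], [152.0, 140.0], [278.0, 128.0], [25.0, 152.0]]
-0.03 [[176.0, 380.0], [171.0, 322.0], [158.0, 162.0], [285.0, 150.0], [28.0, 175.0]]
```

Request:
step_arm:
  moves:
    - {"dp": [0, 0, 0], "dr": [0, 0, 0], "fingers": 0.2}
    - {"dp": [0, 0, 0], "dr": [0, 0, 0], "fingers": 0.2}
    - {"dp": [0, 0, 0], "dr": [0, 0, 0], "fingers": 0.2}
    - {"dp": [0, 0, 0], "dr": [0, 0, 0], "fingers": 0.2}
    - {"dp": [0, 0, -10], "dr": [0, 0, 0], "fingers": 0.2}

```text
time_s: 7.7
tool_pos: [0.5124, 0.2604, 0.0703]
tool_rot: [-179.9, 0.1, 75.3]
force: [-0.0, 0.0, 0.2]
grip_width: 0.0685
grasp_force: 0.0
```

Request:
step_arm:
  moves:
    - {"dp": [0, 0, -30], "dr": [0, 0, 0], "fingers": 0.2}
    - {"dp": [0, 0, -30], "dr": [0, 0, 0], "fingers": 0.2}
    - {"dp": [0, 0, -30], "dr": [0, 0, 0], "fingers": 0.2}
    - {"dp": [0, 0, -20], "dr": [0, 0, 0], "fingers": 0.2}
    - {"dp": [0, 0, -10], "dr": [0, 0, 0], "fingers": 0.2}

```text
time_s: 8.32
tool_pos: [0.5137, 0.2611, 0.1927]
tool_rot: [179.9, -0.1, 75.3]
force: [-0.2, -0.3, -0.1]
grip_width: 0.0699
grasp_force: 0.0
```

```bash
python3 - <<'E'
from h import *
s=env.read_camera("scene")[:,:,::-1].copy();t=env.read_camera("top")[:,:,::-1].copy()
o=env.get_obs();p=o['tool_pos'];print(p,o['tool_rot'],o['grip_width'])
q=np.radians(o['tool_rot'][2]);ty=np.array([np.sin(q),-np.cos(q),0]);h=o['grip_width']/2
print(proj([p-(h+.007)*ty,p+(h+.007)*ty,p+[0,0,.07]-.095*ty],"scene").round(1),proj([p+[0,0,.07],p],"top").round(1))
A=cv2.resize(s[120:270,140:260],None,fx=4,fy=4,interpolation=cv2.INTER_CUBIC)
B=cv2.resize(t[160:280,100:220],None,fx=5,fy=5,interpolation=cv2.INTER_CUBIC)[:600,:310]
cv2.imwrite("pics/s3.png",np.hstack([A,B]));print(A.shape,B.shape)
E
```

```text
[0.51368536 0.2611288  0.19198659] [ 1.79914699e+02 -1.04675182e-01  7.52749462e+01] 0.06983020879601001
[[182.1 201.2]
 [178.9 188.5]
 [181.6 172.4]] [[149.4 199.4]
 [160.4 205.4]]
(600, 480, 3) (600, 310, 3)
```

View pics/s3.png

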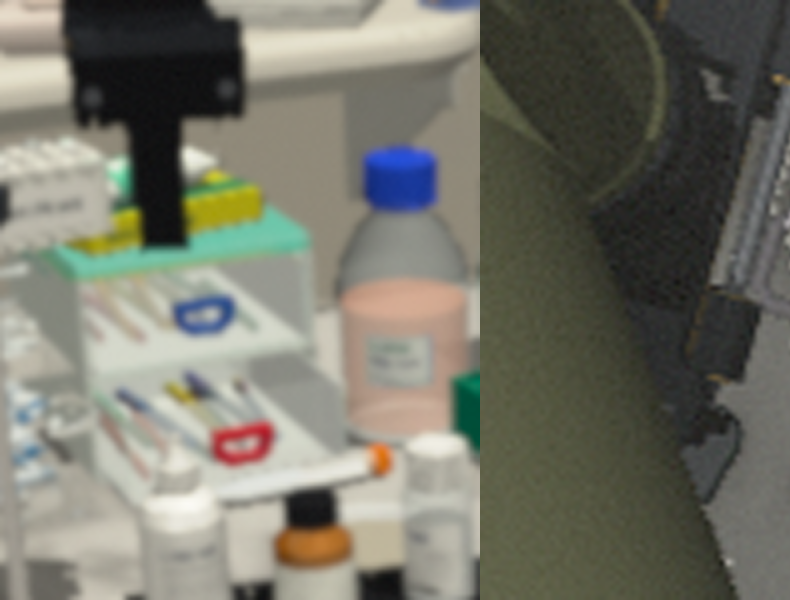

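```bash
python3 - <<'E'
from h import *
p=np.array([.5137,.2611,.192]);q=np.radians(75.3);ty=np.array([np.sin(q),-np.cos(q),0])
for a in(.035,.042,.05):
  for dz in(.03,.035,.04,.045): print(a,dz,proj([p-a*ty+[0,0,dz],p-.095*ty+[0,0,.07+dz]],"scene").round(1).tolist())
# previous dropper-gripped picture: tip row 200+250/6.6
p[2]=.0706
for dz in(.03,.035,.04): print(dz,proj([p-.026*ty+[0,0,dz]],"scene").round(1), 200+250/6.6)
E
```

```text
0.035 0.03 [[180.7, 184.8], [180.5, 155.7]]
0.035 0.035 [[180.5, 182.3], [180.3, 152.8]]
0.035 0.04 [[180.3, 179.7], [180.1, 150.0]]
0.035 0.045 [[180.1, 177.1], [179.9, 147.2]]
0.042 0.03 [[181.0, 185.9], [180.5, 155.7]]
0.042 0.035 [[180.8, 183.3], [180.3, 152.8]]
0.042 0.04 [[180.6, 180.7], [180.1, 150.0]]
0.042 0.045 [[180.4, 178.1], [179.9, 147.2]]
0.05 0.03 [[181.3, 187.1], [180.5, 155.7]]
0.05 0.035 [[181.1, 184.5], [180.3, 152.8]]
0.05 0.04 [[180.9, 181.9], [180.1, 150.0]]
0.05 0.045 [[180.7, 179.3], [179.9, 147.2]]
0.03 [[185.1 242.8]] 237.87878787878788
0.035 [[184.9 240.5]] 237.87878787878788
0.04 [[184.7 238.1]] 237.87878787878788
```

Request:
step_arm:
  moves:
    - {"dp": [0, 0, 25], "dr": [0, 0, 0], "fingers": 0.1}
    - {"dp": [0, 0, 40], "dr": [0, 0, 0], "fingers": 0.1}
    - {"dp": [0, 0, 40], "dr": [0, 0, 0], "fingers": 0.1}
    - {"dp": [0, 0, 25], "dr": [0, 0, 0], "fingers": 0.1}
    - {"dp": [0, 0, 10], "dr": [0, 0, 0], "fingers": 0.1}

```text
time_s: 9.05
tool_pos: [0.5113, 0.2598, 0.0481]
tool_rot: [-179.8, 0.2, 75.3]
force: [-0.7, -0.5, 0.1]
grip_width: 0.078
grasp_force: 0.0
```

Request:
step_arm:
  moves:
    - {"dp": [0, 0, 10], "dr": [0, 0, 0], "fingers": 0.1}
    - {"dp": [0, 0, 8], "dr": [0, 0, 0], "fingers": 0.1}
    - {"dp": [0, 0, 6], "dr": [0, 0, 0], "fingers": 0.1}
    - {"dp": [0, 0, 4], "dr": [0, 0, 0], "fingers": 0.1}
    - {"dp": [0, 0, 0], "dr": [0, 0, 0], "fingers": 0.1}

```text
time_s: 9.68
tool_pos: [0.513, 0.2608, 0.0226]
tool_rot: [-180.0, 0.0, 75.3]
force: [0.5, 0.2, -0.3]
grip_width: 0.0782
grasp_force: 0.0
```

Request:
step_arm:
  moves:
    - {"dp": [0, 0, 0], "dr": [0, 0, 0], "fingers": 0.6}
    - {"dp": [0, 0, 0], "dr": [0, 0, 0], "fingers": 0.6}
    - {"dp": [0, 0, 0], "dr": [0, 0, 0], "fingers": 0.6}
    - {"dp": [0, 0, 0], "dr": [0, 0, 0], "fingers": 0.6}
    - {"dp": [0, 0, 0], "dr": [0, 0, 0], "fingers": 0.6}
  squeeze: 10

```text
time_s: 10.3
tool_pos: [0.513, 0.2609, 0.0227]
tool_rot: [180.0, -0.0, 75.3]
force: [0.1, 0.3, 0.3]
grip_width: 0.0439
grasp_force: 10.0
```

```bash
python3 -c "
from plan import *
plan([.513,.2609,.18],75.3,[.5371,-.134,.18],72,10)"
```

```text
[-38.  12.  -0.] 0.0058
[-38.  13.  -0.] 0.0058
[-37.  13.  -0.] 0.0058
[-37.  13.  -0.] 0.0058
[-37.  13.  -0.] 0.0058
[-37.  13.  -0.] 0.0058
[-37.  14.  -0.] 0.0058
[-37.  14.  -0.] 0.0058
[-37.  14.  -0.] 0.0058
[-37.  14.  -0.] 0.0058
```

Request:
step_arm:
  moves:
    - {"dp": [0, 0, -15], "dr": [0, 0, 0], "fingers": 0.6}
    - {"dp": [0, 0, -30], "dr": [0, 0, 0], "fingers": 0.6}
    - {"dp": [0, 0, -45], "dr": [0, 0, 0], "fingers": 0.6}
    - {"dp": [0, 0, -40], "dr": [0, 0, 0], "fingers": 0.6}
    - {"dp": [0, 0, -20], "dr": [0, 0, 0], "fingers": 0.6}
  squeeze: 15

```text
time_s: 10.92
tool_pos: [0.5144, 0.2612, 0.1766]
tool_rot: [179.8, -0.2, 75.3]
force: [0.2, -0.5, -1.3]
grip_width: 0.0435
grasp_force: 15.0
```

Request:
step_arm:
  moves:
    - {"dp": [-25, 8, 0], "dr": [0, 0, 0.006], "fingers": 0.6}
    - {"dp": [-38, 13, 0], "dr": [0, 0, 0.006], "fingers": 0.6}
    - {"dp": [-37, 13, 0], "dr": [0, 0, 0.006], "fingers": 0.6}
    - {"dp": [-40, 13, 0], "dr": [0, 0, 0.006], "fingers": 0.6}
    - {"dp": [-40, 13, 0], "dr": [0, 0, 0.006], "fingers": 0.6}

```text
time_s: 11.55
tool_pos: [0.5218, 0.0679, 0.172]
tool_rot: [-179.9, 0.1, 73.4]
force: [1.1, -0.3, -1.2]
grip_width: 0.0438
grasp_force: 15.0
```

Request:
step_arm:
  moves:
    - {"dp": [-40, 14, 0], "dr": [0, 0, 0.006], "fingers": 0.6}
    - {"dp": [-40, 14, 0], "dr": [0, 0, 0.006], "fingers": 0.6}
    - {"dp": [-40, 15, 0], "dr": [0, 0, 0.006], "fingers": 0.6}
    - {"dp": [-40, 15, 0], "dr": [0, 0, 0.006], "fingers": 0.6}
    - {"dp": [-32, 14, 0], "dr": [0, 0, 0.006], "fingers": 0.6}

```text
time_s: 12.18
tool_pos: [0.5333, -0.137, 0.1721]
tool_rot: [-179.9, 0.0, 71.6]
force: [-0.2, 0.0, 0.5]
grip_width: 0.0435
grasp_force: 15.0
```

Request:
step_arm:
  moves:
    - {"dp": [0, 0, 15], "dr": [0, 0, 0], "fingers": 0.6}
    - {"dp": [0, 0, 35], "dr": [0, 0, 0], "fingers": 0.6}
    - {"dp": [0, 0, 35], "dr": [0, 0, 0], "fingers": 0.6}
    - {"dp": [0, 0, 25], "dr": [0, 0, 0], "fingers": 0.6}
    - {"dp": [0, 0, 10], "dr": [0, 0, 0], "fingers": 0.6}

```text
time_s: 12.8
tool_pos: [0.5327, -0.1329, 0.0503]
tool_rot: [-179.8, 0.0, 71.8]
force: [-0.7, 0.5, -0.3]
grip_width: 0.0434
grasp_force: 15.0
```

```bash
python3 - <<'E'
from h import *
s=env.read_camera("scene")[:,:,::-1].copy()
o=env.get_obs();p=o['tool_pos'];print(p,o['tool_rot'],o['grip_width'])
A=cv2.resize(s[160:270,290:440],None,fx=5,fy=5,interpolation=cv2.INTER_CUBIC)
print(((proj([p+[0,0,-.0087],p+[0,0,.04]],"scene")-[290,160])*5).round())
cv2.imwrite("pics/s4.png",A)
E
```

```text
[ 0.53286618 -0.13294878  0.05012772] [-1.79760491e+02  5.18467917e-02  7.18380612e+01] 0.04377273551908554
[[248. 335.]
 [251. 240.]]
```

View pics/s4.png

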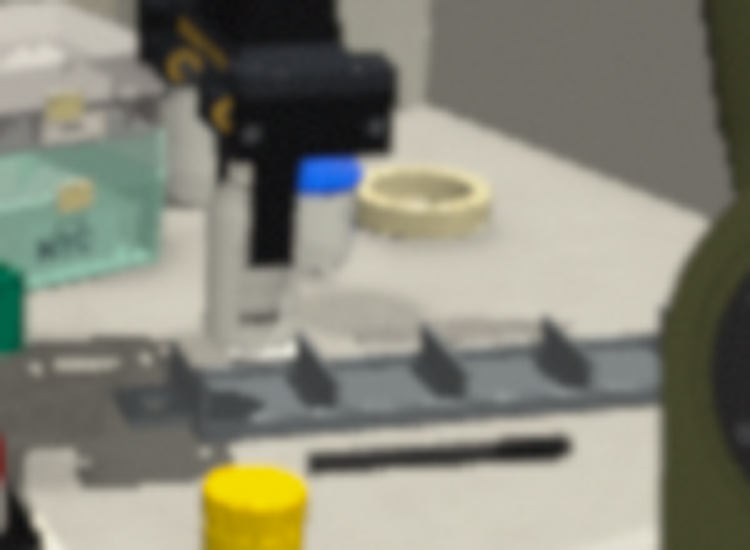

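Request:
step_arm:
  moves:
    - {"dp": [0, 4, 8], "dr": [0, 0, 0], "fingers": 0.6}
    - {"dp": [0, 0, 12], "dr": [0, 0, 0], "fingers": 0.6}
    - {"dp": [0, 0, 8], "dr": [0, 0, 0], "fingers": 0.6}
    - {"dp": [0, 0, 4], "dr": [0, 0, 0], "fingers": 0.6}
    - {"dp": [0, 0, 2], "dr": [0, 0, 0], "fingers": 0.6}

```text
time_s: 13.48
tool_pos: [0.539, -0.1347, 0.0185]
tool_rot: [-180.0, -0.0, 71.8]
force: [-0.4, -0.7, -0.4]
grip_width: 0.0436
grasp_force: 15.0
```

Request:
step_arm:
  moves:
    - {"dp": [0, 0, 1], "dr": [0, 0, 0], "fingers": 0.6}
    - {"dp": [0, 0, 0], "dr": [0, 0, 0], "fingers": 0.6}
    - {"dp": [0, 0, 0], "dr": [0, 0, 0], "fingers": 0.6}
    - {"dp": [0, 0, 0], "dr": [0, 0, 0], "fingers": 0.6}
    - {"dp": [0, 0, 0], "dr": [0, 0, 0], "fingers": 0.6}

```text
time_s: 14.1
tool_pos: [0.539, -0.1346, 0.0177]
tool_rot: [180.0, -0.0, 71.8]
force: [0.2, 0.1, -0.9]
grip_width: 0.0434
grasp_force: 15.0
```

Request:
step_arm:
  moves:
    - {"dp": [0, 0, 2], "dr": [0, 0, 0], "fingers": 0.6}
    - {"dp": [0, 0, 1], "dr": [0, 0, 0], "fingers": 0.6}
    - {"dp": [0, 0, 0], "dr": [0, 0, 0], "fingers": 0.6}
    - {"dp": [0, 0, 0], "dr": [0, 0, 0], "fingers": 0.4}
    - {"dp": [0, 0, 0], "dr": [0, 0, 0], "fingers": 0.1}

```text
time_s: 14.72
tool_pos: [0.5392, -0.1347, 0.0149]
tool_rot: [180.0, -0.0, 71.8]
force: [-0.3, -0.5, 0.2]
grip_width: 0.0555
grasp_force: 0.0
```

Request:
step_arm:
  moves:
    - {"dp": [0, 0, 0], "dr": [0, 0, 0], "fingers": 0.1}
    - {"dp": [0, 0, 0], "dr": [0, 0, 0], "fingers": 0.1}
    - {"dp": [0, 0, 0], "dr": [0, 0, 0], "fingers": 0.1}
    - {"dp": [0, 0, -10], "dr": [0, 0, 0], "fingers": 0.1}
    - {"dp": [0, 0, -30], "dr": [0, 0, 0], "fingers": 0.1}

```text
time_s: 15.35
tool_pos: [0.5377, -0.1344, 0.0543]
tool_rot: [-179.8, 0.1, 71.8]
force: [-0.0, 0.4, 0.6]
grip_width: 0.0782
grasp_force: 0.0
```

Request:
step_arm:
  moves:
    - {"dp": [0, 0, -40], "dr": [0, 0, 0], "fingers": 0}
    - {"dp": [0, 0, -40], "dr": [0, 0, 0], "fingers": 0}
    - {"dp": [0, 0, -15], "dr": [0, 0, 0], "fingers": 0}
    - {"dp": [0, 0, -5], "dr": [0, 0, 0], "fingers": 0}
    - {"dp": [0, 0, 0], "dr": [0, 0, 0], "fingers": 0}

```text
time_s: 15.98
tool_pos: [0.5384, -0.1344, 0.1538]
tool_rot: [-179.9, 0.0, 71.8]
force: [-0.2, -0.3, -0.2]
grip_width: 0.087
grasp_force: 0.0
```

```bash
python3 -c "
from plan import *
plan([.539,-.1346,.1538],71.8,[.4962,.196,.1538],75,10)"
```

```text
[ 30. -14.  -0.] -0.0056
[ 30. -14.  -0.] -0.0056
[ 30. -14.  -0.] -0.0056
[ 30. -14.  -0.] -0.0056
[ 30. -14.  -0.] -0.0056
[ 30. -14.  -0.] -0.0056
[ 31. -13.  -0.] -0.0056
[ 31. -13.  -0.] -0.0056
[ 31. -13.  -0.] -0.0056
[ 31. -13.  -0.] -0.0056
```

Request:
step_arm:
  moves:
    - {"dp": [20, -9, 0], "dr": [0, 0, -0.006], "fingers": 0}
    - {"dp": [35, -16, 0], "dr": [0, 0, -0.006], "fingers": 0}
    - {"dp": [35, -17, 0], "dr": [0, 0, -0.006], "fingers": 0}
    - {"dp": [35, -16, 0], "dr": [0, 0, -0.006], "fingers": 0}
    - {"dp": [35, -16, 0], "dr": [0, 0, -0.006], "fingers": 0}

```text
time_s: 16.6
tool_pos: [0.5149, 0.0413, 0.153]
tool_rot: [-179.9, 0.1, 73.6]
force: [0.5, 1.4, 0.2]
grip_width: 0.0868
grasp_force: 0.0
```

Request:
step_arm:
  moves:
    - {"dp": [35, -16, 0], "dr": [0, 0, -0.006], "fingers": 0}
    - {"dp": [35, -15, 0], "dr": [0, 0, -0.006], "fingers": 0}
    - {"dp": [35, -15, 0], "dr": [0, 0, -0.006], "fingers": 0}
    - {"dp": [25, -11, 0], "dr": [0, 0, -0.006], "fingers": 0}
    - {"dp": [14, -5, 0], "dr": [0, 0, -0.003], "fingers": 0}

```text
time_s: 17.23
tool_pos: [0.4947, 0.1969, 0.153]
tool_rot: [-179.9, 0.1, 75.2]
force: [-0.6, -1.5, 0.6]
grip_width: 0.087
grasp_force: 0.0
```

Request:
step_arm:
  moves:
    - {"dp": [0, 0, 20], "dr": [0, 0, 0], "fingers": 0}
    - {"dp": [0, 0, 30], "dr": [0, 0, 0], "fingers": 0}
    - {"dp": [0, 0, 25], "dr": [0, 0, 0], "fingers": 0}
    - {"dp": [0, 0, 10], "dr": [0, 0, 0], "fingers": 0}
    - {"dp": [0, 0, 0], "dr": [0, 0, 0], "fingers": 0}

```text
time_s: 17.85
tool_pos: [0.4957, 0.1949, 0.069]
tool_rot: [-179.9, 0.1, 75.1]
force: [0.1, -1.0, -0.8]
grip_width: 0.0872
grasp_force: 0.0
```

Request:
step_arm:
  moves:
    - {"dp": [1, 0, 15], "dr": [0, 0, 0], "fingers": 0}
    - {"dp": [0, 0, 25], "dr": [0, 0, 0], "fingers": 0}
    - {"dp": [0, 0, 20], "dr": [0, 0, 0], "fingers": 0}
    - {"dp": [0, 0, 12], "dr": [0, 0, 0], "fingers": 0}
    - {"dp": [0, 0, 4], "dr": [0, 0, 0], "fingers": 0}

```text
time_s: 18.48
tool_pos: [0.4961, 0.1965, -0.0068]
tool_rot: [-180.0, 0.0, 75.1]
force: [-0.3, -0.6, -0.3]
grip_width: 0.0871
grasp_force: 0.0
```

Request:
step_arm:
  moves:
    - {"dp": [0, 0, 2], "dr": [0, 0, 0], "fingers": 0}
    - {"dp": [0, 0, 0], "dr": [0, 0, 0], "fingers": 0}
    - {"dp": [0, 0, 0], "dr": [0, 0, 0], "fingers": 0.3}
    - {"dp": [0, 0, 0], "dr": [0, 0, 0], "fingers": 0.6}
    - {"dp": [0, 0, 0], "dr": [0, 0, 0], "fingers": 0.6}

```text
time_s: 19.1
tool_pos: [0.4964, 0.1967, -0.0082]
tool_rot: [180.0, -0.0, 75.1]
force: [-0.0, -0.8, 1.0]
grip_width: 0.0645
grasp_force: 0.0
```

Request:
step_arm:
  moves:
    - {"dp": [0, 0, 0], "dr": [0, 0, 0], "fingers": 0.6}
    - {"dp": [0, 0, 0], "dr": [0, 0, 0], "fingers": 0.6}
    - {"dp": [0, 0, 0], "dr": [0, 0, 0], "fingers": 0.6}
    - {"dp": [0, 0, 0], "dr": [0, 0, 0], "fingers": 0.6}
    - {"dp": [0, 0, 0], "dr": [0, 0, 0], "fingers": 0.6}

```text
time_s: 19.73
tool_pos: [0.4962, 0.1966, -0.0083]
tool_rot: [-180.0, 0.0, 75.1]
force: [-0.9, 0.2, 0.8]
grip_width: 0.0413
grasp_force: 15.0
```

Request:
step_arm:
  moves:
    - {"dp": [0, 0, -15], "dr": [0, 0, 0], "fingers": 0.6}
    - {"dp": [0, 0, -30], "dr": [0, 0, 0], "fingers": 0.6}
    - {"dp": [0, 0, -45], "dr": [0, 0, 0], "fingers": 0.6}
    - {"dp": [0, 0, -40], "dr": [0, 0, 0], "fingers": 0.6}
    - {"dp": [0, 0, -20], "dr": [0, 0, 0], "fingers": 0.6}

```text
time_s: 20.35
tool_pos: [0.4978, 0.197, 0.1454]
tool_rot: [179.8, -0.2, 75.1]
force: [-0.8, 0.2, -0.8]
grip_width: 0.0412
grasp_force: 15.0
```

```bash
python3 -c "
from plan import *
plan([.4962,.1966,.15],75.1,[.5167,-.1975,.15],72,10)"
```

```text
[-38.  12.  -0.] 0.0054
[-37.  12.  -0.] 0.0054
[-37.  13.  -0.] 0.0054
[-37.  13.  -0.] 0.0054
[-37.  13.  -0.] 0.0054
[-37.  13.  -0.] 0.0054
[-37.  13.  -0.] 0.0054
[-37.  14.  -0.] 0.0054
[-37.  14.  -0.] 0.0054
[-37.  14.  -0.] 0.0054
```

Request:
step_arm:
  moves:
    - {"dp": [-30, 10, 0], "dr": [0, 0, 0.006], "fingers": 0.6}
    - {"dp": [-42, 14, 0], "dr": [0, 0, 0.006], "fingers": 0.6}
    - {"dp": [-42, 14, 0], "dr": [0, 0, 0.006], "fingers": 0.6}
    - {"dp": [-42, 14, 0], "dr": [0, 0, 0.006], "fingers": 0.6}
    - {"dp": [-42, 14, 0], "dr": [0, 0, 0.006], "fingers": 0.6}

```text
time_s: 20.98
tool_pos: [0.5067, -0.0134, 0.1427]
tool_rot: [179.9, -0.1, 73.4]
force: [0.4, -0.1, -0.7]
grip_width: 0.0414
grasp_force: 15.0
```

Request:
step_arm:
  moves:
    - {"dp": [-42, 15, 0], "dr": [0, 0, 0.006], "fingers": 0.6}
    - {"dp": [-42, 15, 0], "dr": [0, 0, 0.006], "fingers": 0.6}
    - {"dp": [-40, 14, 0], "dr": [0, 0, 0.006], "fingers": 0.6}
    - {"dp": [-30, 12, 0], "dr": [0, 0, 0.006], "fingers": 0.6}
    - {"dp": [-20, 9, 0], "dr": [0, 0, 0], "fingers": 0.6}

```text
time_s: 21.6
tool_pos: [0.517, -0.1995, 0.1427]
tool_rot: [179.9, -0.0, 71.9]
force: [0.4, -1.0, -0.2]
grip_width: 0.0416
grasp_force: 15.0
```

Request:
step_arm:
  moves:
    - {"dp": [0, 0, 15], "dr": [0, 0, 0], "fingers": 0.6}
    - {"dp": [0, 0, 30], "dr": [0, 0, 0], "fingers": 0.6}
    - {"dp": [0, 0, 30], "dr": [0, 0, 0], "fingers": 0.6}
    - {"dp": [0, 0, 15], "dr": [0, 0, 0], "fingers": 0.6}
    - {"dp": [0, 0, 0], "dr": [0, 0, 0], "fingers": 0.6}

```text
time_s: 22.22
tool_pos: [0.5163, -0.1961, 0.0506]
tool_rot: [-179.9, -0.0, 72.1]
force: [0.5, -0.7, -1.0]
grip_width: 0.0412
grasp_force: 15.0
```

Request:
step_arm:
  moves:
    - {"dp": [-1, 0, 15], "dr": [0, 0, 0], "fingers": 0.6}
    - {"dp": [0, 0, 20], "dr": [0, 0, 0], "fingers": 0.6}
    - {"dp": [0, 0, 16], "dr": [0, 0, 0], "fingers": 0.6}
    - {"dp": [0, 0, 8], "dr": [0, 0, 0], "fingers": 0.6}
    - {"dp": [0, 0, 4], "dr": [0, 0, 0], "fingers": 0.6}

```text
time_s: 22.85
tool_pos: [0.5166, -0.1983, -0.012]
tool_rot: [-180.0, 0.0, 72.0]
force: [-0.2, -0.1, -1.2]
grip_width: 0.0413
grasp_force: 15.0
```

Request:
step_arm:
  moves:
    - {"dp": [0, 0, 2], "dr": [0, 0, 0], "fingers": 0.6}
    - {"dp": [0, 0, 0], "dr": [0, 0, 0], "fingers": 0.6}
    - {"dp": [0, 0, 0], "dr": [0, 0, 0], "fingers": 0.6}
    - {"dp": [0, 0, 0], "dr": [0, 0, 0], "fingers": 0.6}
    - {"dp": [0, 0, 0], "dr": [0, 0, 0], "fingers": 0.6}

```text
time_s: 23.48
tool_pos: [0.517, -0.1982, -0.0132]
tool_rot: [180.0, -0.0, 72.0]
force: [-0.3, -0.4, -1.3]
grip_width: 0.0413
grasp_force: 15.0
```

Three more mm down, then release and rise.

Request:
step_arm:
  moves:
    - {"dp": [0, 0, 2], "dr": [0, 0, 0], "fingers": 0.6}
    - {"dp": [0, 0, 1], "dr": [0, 0, 0], "fingers": 0.6}
    - {"dp": [0, 0, 0], "dr": [0, 0, 0], "fingers": 0.6}
    - {"dp": [0, 0, 0], "dr": [0, 0, 0], "fingers": 0.4}
    - {"dp": [0, 0, 0], "dr": [0, 0, 0], "fingers": 0.1}

```text
time_s: 24.1
tool_pos: [0.5171, -0.1983, -0.0162]
tool_rot: [180.0, -0.0, 72.0]
force: [0.1, 0.3, -0.6]
grip_width: 0.0543
grasp_force: 0.0
```

Request:
step_arm:
  moves:
    - {"dp": [0, 0, 0], "dr": [0, 0, 0], "fingers": 0.1}
    - {"dp": [0, 0, 0], "dr": [0, 0, 0], "fingers": 0.1}
    - {"dp": [0, 0, 0], "dr": [0, 0, 0], "fingers": 0.1}
    - {"dp": [0, 0, -15], "dr": [0, 0, 0], "fingers": 0.1}
    - {"dp": [0, 0, -35], "dr": [0, 0, 0], "fingers": 0.1}

```text
time_s: 24.72
tool_pos: [0.5156, -0.198, 0.0337]
tool_rot: [-179.8, 0.0, 72.0]
force: [1.6, 0.0, 0.0]
grip_width: 0.0783
grasp_force: 0.0
```

Request:
step_arm:
  moves:
    - {"dp": [0, 0, -45], "dr": [0, 0, 0], "fingers": 0}
    - {"dp": [0, 0, -40], "dr": [0, 0, 0], "fingers": 0}
    - {"dp": [0, 0, -20], "dr": [0, 0, 0], "fingers": 0}
    - {"dp": [0, 0, -5], "dr": [0, 0, 0], "fingers": 0}
    - {"dp": [0, 0, 0], "dr": [0, 0, 0], "fingers": 0}

```text
time_s: 25.35
tool_pos: [0.5167, -0.1982, 0.1437]
tool_rot: [180.0, -0.0, 72.0]
force: [-0.8, -0.1, 0.2]
grip_width: 0.0873
grasp_force: 0.0
```

```bash
python3 -c "
from plan import *
plan([.517,-.1982,.145],72,[.4793,.1333,.145],75,10)"
```

```text
[ 30. -14.  -0.] -0.0052
[ 30. -14.  -0.] -0.0052
[ 31. -14.  -0.] -0.0052
[ 31. -13.  -0.] -0.0052
[ 31. -13.  -0.] -0.0052
[ 31. -13.  -0.] -0.0052
[ 31. -13.  -0.] -0.0052
[ 31. -13.  -0.] -0.0052
[ 31. -13.  -0.] -0.0052
[ 31. -12.  -0.] -0.0052
```

Request:
step_arm:
  moves:
    - {"dp": [20, -9, 0], "dr": [0, 0, -0.006], "fingers": 0}
    - {"dp": [36, -16, 0], "dr": [0, 0, -0.006], "fingers": 0}
    - {"dp": [36, -16, 0], "dr": [0, 0, -0.006], "fingers": 0}
    - {"dp": [36, -16, 0], "dr": [0, 0, -0.006], "fingers": 0}
    - {"dp": [36, -15, 0], "dr": [0, 0, -0.006], "fingers": 0}

```text
time_s: 25.98
tool_pos: [0.4954, -0.0191, 0.1424]
tool_rot: [-179.9, 0.1, 73.7]
force: [0.8, 0.8, -0.2]
grip_width: 0.0872
grasp_force: 0.0
```

Request:
step_arm:
  moves:
    - {"dp": [36, -15, 0], "dr": [0, 0, -0.006], "fingers": 0}
    - {"dp": [36, -15, 0], "dr": [0, 0, -0.006], "fingers": 0}
    - {"dp": [36, -15, 0], "dr": [0, 0, -0.005], "fingers": 0}
    - {"dp": [24, -10, 0], "dr": [0, 0, -0.005], "fingers": 0}
    - {"dp": [12, -5, 0], "dr": [0, 0, 0], "fingers": 0}

```text
time_s: 26.6
tool_pos: [0.4769, 0.1357, 0.1424]
tool_rot: [-179.9, 0.1, 75.1]
force: [-0.4, -0.1, -0.0]
grip_width: 0.0872
grasp_force: 0.0
```

Request:
step_arm:
  moves:
    - {"dp": [0, 0, 15], "dr": [0, 0, 0], "fingers": 0}
    - {"dp": [0, 0, 25], "dr": [0, 0, 0], "fingers": 0}
    - {"dp": [0, 0, 20], "dr": [0, 0, 0], "fingers": 0}
    - {"dp": [0, 0, 5], "dr": [0, 0, 0], "fingers": 0}
    - {"dp": [0, 0, 0], "dr": [0, 0, 0], "fingers": 0}

```text
time_s: 27.22
tool_pos: [0.478, 0.1335, 0.0782]
tool_rot: [-180.0, 0.0, 74.9]
force: [0.0, -0.1, 0.2]
grip_width: 0.0873
grasp_force: 0.0
```

Request:
step_arm:
  moves:
    - {"dp": [0, 1, 15], "dr": [0, 0, 0], "fingers": 0}
    - {"dp": [0, 0, 25], "dr": [0, 0, 0], "fingers": 0}
    - {"dp": [0, 0, 18], "dr": [0, 0, 0], "fingers": 0}
    - {"dp": [0, 0, 10], "dr": [0, 0, 0], "fingers": 0}
    - {"dp": [0, 0, 5], "dr": [0, 0, 0], "fingers": 0.2}

```text
time_s: 27.85
tool_pos: [0.479, 0.1342, 0.0052]
tool_rot: [-180.0, 0.0, 75.0]
force: [0.5, -0.1, 0.9]
grip_width: 0.0827
grasp_force: 0.0
```

Request:
step_arm:
  moves:
    - {"dp": [0, 0, 0], "dr": [0, 0, 0], "fingers": 0.4}
    - {"dp": [0, 0, 0], "dr": [0, 0, 0], "fingers": 0.6}
    - {"dp": [0, 0, 0], "dr": [0, 0, 0], "fingers": 0.65}
    - {"dp": [0, 0, 0], "dr": [0, 0, 0], "fingers": 0.65}
    - {"dp": [0, 0, 0], "dr": [0, 0, 0], "fingers": 0.65}

```text
time_s: 28.48
tool_pos: [0.4789, 0.1345, 0.0058]
tool_rot: [-180.0, -0.0, 75.0]
force: [-0.9, 0.1, 1.2]
grip_width: 0.0382
grasp_force: 15.0
```

Request:
step_arm:
  moves:
    - {"dp": [0, 0, 0], "dr": [0, 0, 0], "fingers": 0.65}
    - {"dp": [0, 0, 0], "dr": [0, 0, 0], "fingers": 0.65}
    - {"dp": [0, 0, 0], "dr": [0, 0, 0], "fingers": 0.65}
    - {"dp": [0, 0, 0], "dr": [0, 0, 0], "fingers": 0.65}
    - {"dp": [0, 0, 0], "dr": [0, 0, 0], "fingers": 0.65}

```text
time_s: 29.1
tool_pos: [0.479, 0.1345, 0.0058]
tool_rot: [-180.0, -0.0, 75.0]
force: [-3.1, 0.6, 4.7]
grip_width: 0.0383
grasp_force: 15.0
```

```bash
python3 - <<'E'
from h import *
s=env.read_camera("scene")[:,:,::-1].copy()
o=env.get_obs();print(o['tool_pos'],o['force'],o['wrist_torque'],o['grasp_force'],o['grip_width'])
cv2.imwrite("pics/s5.png",cv2.resize(s[190:300,190:310],None,fx=5.4,fy=5.4,interpolation=cv2.INTER_CUBIC))
E
```

```text
[0.47893238 0.13449075 0.00580429] [-2.82994617  0.72505754  5.3391928 ] [-0.06944712  0.66379795 -0.0388533 ] 14.998407737002708 0.03820778111209313
```

View pics/s5.png

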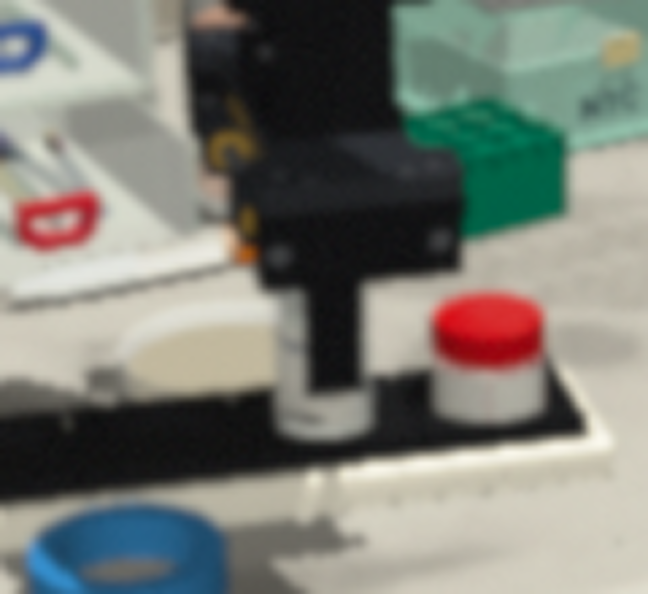

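Request:
step_arm:
  moves:
    - {"dp": [0, 0, -2], "dr": [0, 0, 0], "fingers": 0.65}
    - {"dp": [0, 0, -3], "dr": [0, 0, 0], "fingers": 0.65}
    - {"dp": [0, 0, -3], "dr": [0, 0, 0], "fingers": 0.65}
    - {"dp": [0, 0, 0], "dr": [0, 0, 0], "fingers": 0.65}
    - {"dp": [0, 0, 0], "dr": [0, 0, 0], "fingers": 0.65}

```text
time_s: 29.78
tool_pos: [0.479, 0.1343, 0.0136]
tool_rot: [180.0, -0.0, 75.0]
force: [-0.4, 0.5, -2.4]
grip_width: 0.0383
grasp_force: 15.0
```

Request:
step_arm:
  moves:
    - {"dp": [0, 0, -15], "dr": [0, 0, 0], "fingers": 0.65}
    - {"dp": [0, 0, -30], "dr": [0, 0, 0], "fingers": 0.65}
    - {"dp": [0, 0, -45], "dr": [0, 0, 0], "fingers": 0.65}
    - {"dp": [0, 0, -35], "dr": [0, 0, 0], "fingers": 0.65}
    - {"dp": [0, 0, -15], "dr": [0, 0, 0], "fingers": 0.65}

```text
time_s: 30.4
tool_pos: [0.4804, 0.1348, 0.1567]
tool_rot: [179.8, -0.2, 75.0]
force: [-0.2, 0.2, -2.4]
grip_width: 0.038
grasp_force: 15.0
```

```bash
python3 - <<'E'
from h import *
from plan import *
plan([.479,.1343,.15],75,[.4963,-.2606,.15],72,10)
s=env.read_camera("scene")[:,:,::-1].copy()
o=env.get_obs();p=o['tool_pos'];print(p,o['force'],o['grip_width'])
print(((proj([p+[0,0,.0082]],"scene")-[190,150])*5))
cv2.imwrite("pics/s6.png",cv2.resize(s[150:270,190:310],None,fx=5,fy=5,interpolation=cv2.INTER_CUBIC))
E
```

```text
[-38.  12.  -0.] 0.0052
[-38.  12.  -0.] 0.0052
[-38.  12.  -0.] 0.0052
[-38.  12.  -0.] 0.0052
[-37.  13.  -0.] 0.0052
[-37.  13.  -0.] 0.0052
[-37.  13.  -0.] 0.0052
[-37.  13.  -0.] 0.0052
[-37.  13.  -0.] 0.0052
[-37.  14.  -0.] 0.0052
[0.4807487  0.13488701 0.15728467] [ 2.29373709 -0.23506436 -1.29456576] 0.03810948231135881
[[283.27734266 258.65826247]]
```

View pics/s6.png

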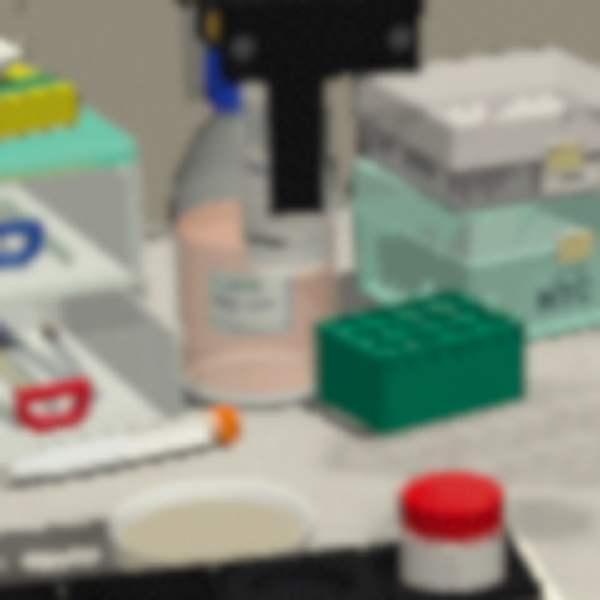

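Request:
step_arm:
  moves:
    - {"dp": [-30, 10, 0], "dr": [0, 0, 0.006], "fingers": 0.65}
    - {"dp": [-42, 13, 0], "dr": [0, 0, 0.006], "fingers": 0.65}
    - {"dp": [-42, 13, 0], "dr": [0, 0, 0.006], "fingers": 0.65}
    - {"dp": [-42, 14, 0], "dr": [0, 0, 0.006], "fingers": 0.65}
    - {"dp": [-42, 14, 0], "dr": [0, 0, 0.006], "fingers": 0.65}

```text
time_s: 31.08
tool_pos: [0.4859, -0.075, 0.1525]
tool_rot: [-179.9, 0.0, 73.3]
force: [0.4, 0.0, -2.1]
grip_width: 0.0384
grasp_force: 15.0
```

Request:
step_arm:
  moves:
    - {"dp": [-42, 14, 0], "dr": [0, 0, 0.006], "fingers": 0.65}
    - {"dp": [-42, 14, 0], "dr": [0, 0, 0.006], "fingers": 0.65}
    - {"dp": [-42, 14, 0], "dr": [0, 0, 0.005], "fingers": 0.65}
    - {"dp": [-30, 11, 0], "dr": [0, 0, 0.005], "fingers": 0.65}
    - {"dp": [-20, 8, 0], "dr": [0, 0, 0], "fingers": 0.65}

```text
time_s: 31.7
tool_pos: [0.4915, -0.2615, 0.1524]
tool_rot: [-179.9, 0.1, 71.9]
force: [0.1, 0.0, -2.0]
grip_width: 0.0384
grasp_force: 15.0
```

Request:
step_arm:
  moves:
    - {"dp": [0, 0, 15], "dr": [0, 0, 0], "fingers": 0.65}
    - {"dp": [0, 0, 30], "dr": [0, 0, 0], "fingers": 0.65}
    - {"dp": [0, 0, 30], "dr": [0, 0, 0], "fingers": 0.65}
    - {"dp": [0, 0, 15], "dr": [0, 0, 0], "fingers": 0.65}
    - {"dp": [0, 0, 0], "dr": [0, 0, 0], "fingers": 0.65}

```text
time_s: 32.33
tool_pos: [0.4918, -0.2584, 0.0621]
tool_rot: [-179.8, -0.0, 72.1]
force: [-0.3, -0.2, -2.4]
grip_width: 0.0383
grasp_force: 15.0
```

Request:
step_arm:
  moves:
    - {"dp": [-1, 4, 12], "dr": [0, 0, 0], "fingers": 0.65}
    - {"dp": [0, 0, 20], "dr": [0, 0, 0], "fingers": 0.65}
    - {"dp": [0, 0, 16], "dr": [0, 0, 0], "fingers": 0.65}
    - {"dp": [0, 0, 9], "dr": [0, 0, 0], "fingers": 0.65}
    - {"dp": [0, 0, 4], "dr": [0, 0, 0], "fingers": 0.65}

```text
time_s: 32.95
tool_pos: [0.4959, -0.2619, 0.0018]
tool_rot: [-179.9, 0.0, 72.0]
force: [-0.4, -0.3, -2.1]
grip_width: 0.0382
grasp_force: 15.0
```

Request:
step_arm:
  moves:
    - {"dp": [0, 0, 0], "dr": [0, 0, 0], "fingers": 0.65}
    - {"dp": [0, 0, 0], "dr": [0, 0, 0], "fingers": 0.65}
    - {"dp": [0, 0, 0], "dr": [0, 0, 0], "fingers": 0.65}
    - {"dp": [0, 0, 0], "dr": [0, 0, 0], "fingers": 0.65}
    - {"dp": [0, 0, 0], "dr": [0, 0, 0], "fingers": 0.65}

```text
time_s: 33.58
tool_pos: [0.4964, -0.262, 0.0028]
tool_rot: [180.0, -0.0, 72.0]
force: [-0.3, -0.2, -2.5]
grip_width: 0.038
grasp_force: 15.0
```

Go 5 mm lower (base ≈ 1 mm above the floor) and check force, then release.

Request:
step_arm:
  moves:
    - {"dp": [0, 0, 2], "dr": [0, 0, 0], "fingers": 0.65}
    - {"dp": [0, 0, 2], "dr": [0, 0, 0], "fingers": 0.65}
    - {"dp": [0, 0, 1], "dr": [0, 0, 0], "fingers": 0.65}
    - {"dp": [0, 0, 0], "dr": [0, 0, 0], "fingers": 0.65}
    - {"dp": [0, 0, 0], "dr": [0, 0, 0], "fingers": 0.65}

```text
time_s: 34.2
tool_pos: [0.4963, -0.262, -0.0023]
tool_rot: [180.0, -0.0, 72.0]
force: [0.3, -0.1, -1.6]
grip_width: 0.0381
grasp_force: 15.0
```

Request:
step_arm:
  moves:
    - {"dp": [0, 0, 0], "dr": [0, 0, 0], "fingers": 0.5}
    - {"dp": [0, 0, 0], "dr": [0, 0, 0], "fingers": 0.3}
    - {"dp": [0, 0, 0], "dr": [0, 0, 0], "fingers": 0.1}
    - {"dp": [0, 0, 0], "dr": [0, 0, 0], "fingers": 0}
    - {"dp": [0, 0, 0], "dr": [0, 0, 0], "fingers": 0}

```text
time_s: 34.83
tool_pos: [0.4964, -0.262, -0.0023]
tool_rot: [180.0, -0.0, 72.0]
force: [-0.2, 0.4, 0.7]
grip_width: 0.0755
grasp_force: 0.0
```

Request:
step_arm:
  moves:
    - {"dp": [0, 0, -15], "dr": [0, 0, 0], "fingers": 0}
    - {"dp": [0, 0, -40], "dr": [0, 0, 0], "fingers": 0}
    - {"dp": [0, 0, -50], "dr": [0, 0, 0], "fingers": 0}
    - {"dp": [0, 0, -35], "dr": [0, 0, 0], "fingers": 0}
    - {"dp": [0, 0, -10], "dr": [0, 0, 0], "fingers": 0}

```text
time_s: 35.45
tool_pos: [0.4978, -0.263, 0.1509]
tool_rot: [179.7, -0.0, 72.0]
force: [-0.9, 0.0, -0.0]
grip_width: 0.0872
grasp_force: 0.0
```

```bash
python3 -c "
from plan import *
plan([.4964,-.262,.148],72,[.462,.0698,.148],75,10)"
```

```text
[ 30. -14.  -0.] -0.0052
[ 31. -13.  -0.] -0.0052
[ 31. -13.  -0.] -0.0052
[ 31. -13.  -0.] -0.0052
[ 31. -13.  -0.] -0.0052
[ 31. -13.  -0.] -0.0052
[ 31. -13.  -0.] -0.0052
[ 31. -12.  -0.] -0.0052
[ 31. -12.  -0.] -0.0052
[ 31. -12.  -0.] -0.0052
```

Request:
step_arm:
  moves:
    - {"dp": [20, -9, 0], "dr": [0, 0, -0.006], "fingers": 0}
    - {"dp": [36, -16, 0], "dr": [0, 0, -0.006], "fingers": 0}
    - {"dp": [36, -15, 0], "dr": [0, 0, -0.006], "fingers": 0}
    - {"dp": [36, -15, 0], "dr": [0, 0, -0.006], "fingers": 0}
    - {"dp": [36, -15, 0], "dr": [0, 0, -0.006], "fingers": 0}

```text
time_s: 36.08
tool_pos: [0.4772, -0.0833, 0.1471]
tool_rot: [-179.9, 0.0, 73.7]
force: [0.2, 0.2, 0.1]
grip_width: 0.0872
grasp_force: 0.0
```

Request:
step_arm:
  moves:
    - {"dp": [36, -15, 0], "dr": [0, 0, -0.006], "fingers": 0}
    - {"dp": [36, -15, 0], "dr": [0, 0, -0.006], "fingers": 0}
    - {"dp": [36, -14, 0], "dr": [0, 0, -0.005], "fingers": 0}
    - {"dp": [24, -9, 0], "dr": [0, 0, -0.005], "fingers": 0}
    - {"dp": [13, -5, 0], "dr": [0, 0, 0], "fingers": 0}

```text
time_s: 36.7
tool_pos: [0.4608, 0.0719, 0.147]
tool_rot: [-179.9, 0.0, 75.1]
force: [0.2, 0.2, -0.6]
grip_width: 0.0868
grasp_force: 0.0
```

Request:
step_arm:
  moves:
    - {"dp": [0, 0, 20], "dr": [0, 0, 0], "fingers": 0}
    - {"dp": [0, 0, 35], "dr": [0, 0, 0], "fingers": 0}
    - {"dp": [0, 0, 30], "dr": [0, 0, 0], "fingers": 0}
    - {"dp": [0, 0, 10], "dr": [0, 0, 0], "fingers": 0}
    - {"dp": [0, 0, 0], "dr": [0, 0, 0], "fingers": 0}

```text
time_s: 37.33
tool_pos: [0.4614, 0.0701, 0.0525]
tool_rot: [-180.0, 0.1, 74.9]
force: [0.1, 0.3, 0.1]
grip_width: 0.0871
grasp_force: 0.0
```

Request:
step_arm:
  moves:
    - {"dp": [0, 0, 15], "dr": [0, 0, 0], "fingers": 0}
    - {"dp": [0, 0, 20], "dr": [0, 0, 0], "fingers": 0}
    - {"dp": [0, 0, 16], "dr": [0, 0, 0], "fingers": 0}
    - {"dp": [0, 0, 8], "dr": [0, 0, 0], "fingers": 0}
    - {"dp": [0, 0, 2], "dr": [0, 0, 0], "fingers": 0.1}

```text
time_s: 37.95
tool_pos: [0.4615, 0.0706, -0.0087]
tool_rot: [-180.0, 0.0, 75.0]
force: [0.5, 0.3, -0.5]
grip_width: 0.0826
grasp_force: 0.0
```

Request:
step_arm:
  moves:
    - {"dp": [0, 0, 0], "dr": [0, 0, 0], "fingers": 0.3}
    - {"dp": [0, 0, 0], "dr": [0, 0, 0], "fingers": 0.5}
    - {"dp": [0, 0, 0], "dr": [0, 0, 0], "fingers": 0.6}
    - {"dp": [0, 0, 0], "dr": [0, 0, 0], "fingers": 0.6}
    - {"dp": [0, 0, 0], "dr": [0, 0, 0], "fingers": 0.6}

```text
time_s: 38.58
tool_pos: [0.4617, 0.0708, -0.0081]
tool_rot: [180.0, -0.0, 75.0]
force: [-0.4, -0.3, 0.8]
grip_width: 0.0445
grasp_force: 15.0
```

Request:
step_arm:
  moves:
    - {"dp": [0, 0, 0], "dr": [0, 0, 0], "fingers": 0.6}
    - {"dp": [0, 0, 0], "dr": [0, 0, 0], "fingers": 0.6}
    - {"dp": [0, 0, -3], "dr": [0, 0, 0], "fingers": 0.6}
    - {"dp": [0, 0, -5], "dr": [0, 0, 0], "fingers": 0.6}
    - {"dp": [0, 0, 0], "dr": [0, 0, 0], "fingers": 0.6}

```text
time_s: 39.2
tool_pos: [0.4619, 0.0708, 0.0]
tool_rot: [180.0, -0.0, 75.0]
force: [0.2, -0.1, -1.8]
grip_width: 0.045
grasp_force: 15.0
```

Request:
step_arm:
  moves:
    - {"dp": [0, 0, -20], "dr": [0, 0, 0], "fingers": 0.6}
    - {"dp": [0, 0, -40], "dr": [0, 0, 0], "fingers": 0.6}
    - {"dp": [0, 0, -40], "dr": [0, 0, 0], "fingers": 0.6}
    - {"dp": [0, 0, -30], "dr": [0, 0, 0], "fingers": 0.6}
    - {"dp": [0, 0, -10], "dr": [0, 0, 0], "fingers": 0.6}

```text
time_s: 39.83
tool_pos: [0.4627, 0.071, 0.1413]
tool_rot: [179.9, -0.1, 75.0]
force: [0.2, -0.1, -2.7]
grip_width: 0.0451
grasp_force: 15.0
```

```bash
python3 -c "
from plan import *
plan([.4622,.0708,.148],75,[.4759,-.3228,.148],72,10)"
```

```text
[-38.  12.  -0.] 0.0052
[-38.  12.  -0.] 0.0052
[-38.  12.  -0.] 0.0052
[-37.  12.  -0.] 0.0052
[-37.  12.  -0.] 0.0052
[-37.  12.  -0.] 0.0052
[-37.  13.  -0.] 0.0052
[-37.  13.  -0.] 0.0052
[-37.  13.  -0.] 0.0052
[-37.  13.  -0.] 0.0052
```

Request:
step_arm:
  moves:
    - {"dp": [-30, 10, 0], "dr": [0, 0, 0.006], "fingers": 0.6}
    - {"dp": [-42, 13, 0], "dr": [0, 0, 0.006], "fingers": 0.6}
    - {"dp": [-42, 14, 0], "dr": [0, 0, 0.006], "fingers": 0.6}
    - {"dp": [-42, 14, 0], "dr": [0, 0, 0.006], "fingers": 0.6}
    - {"dp": [-42, 14, 0], "dr": [0, 0, 0.006], "fingers": 0.6}

```text
time_s: 40.45
tool_pos: [0.4696, -0.1387, 0.1385]
tool_rot: [-179.9, 0.0, 73.3]
force: [0.8, 0.3, -1.2]
grip_width: 0.045
grasp_force: 15.0
```

Request:
step_arm:
  moves:
    - {"dp": [-42, 14, 0], "dr": [0, 0, 0.006], "fingers": 0.6}
    - {"dp": [-42, 14, 0], "dr": [0, 0, 0.006], "fingers": 0.6}
    - {"dp": [-42, 14, 0], "dr": [0, 0, 0.005], "fingers": 0.6}
    - {"dp": [-30, 12, 0], "dr": [0, 0, 0.005], "fingers": 0.6}
    - {"dp": [-19, 8, 0], "dr": [0, 0, 0], "fingers": 0.6}

```text
time_s: 41.08
tool_pos: [0.4764, -0.3248, 0.1382]
tool_rot: [-179.9, 0.1, 71.9]
force: [-0.4, 0.3, -1.1]
grip_width: 0.045
grasp_force: 15.0
```

Request:
step_arm:
  moves:
    - {"dp": [0, 0, 15], "dr": [0, 0, 0], "fingers": 0.6}
    - {"dp": [0, 0, 30], "dr": [0, 0, 0], "fingers": 0.6}
    - {"dp": [0, 0, 30], "dr": [0, 0, 0], "fingers": 0.6}
    - {"dp": [0, 0, 15], "dr": [0, 0, 0], "fingers": 0.6}
    - {"dp": [0, 0, 0], "dr": [0, 0, 0], "fingers": 0.6}

```text
time_s: 41.7
tool_pos: [0.4767, -0.3215, 0.0481]
tool_rot: [-179.8, -0.0, 72.1]
force: [0.2, -0.2, -0.4]
grip_width: 0.045
grasp_force: 15.0
```

Request:
step_arm:
  moves:
    - {"dp": [-1, 0, 14], "dr": [0, 0, 0], "fingers": 0.6}
    - {"dp": [0, 0, 20], "dr": [0, 0, 0], "fingers": 0.6}
    - {"dp": [0, 0, 14], "dr": [0, 0, 0], "fingers": 0.6}
    - {"dp": [0, 0, 8], "dr": [0, 0, 0], "fingers": 0.6}
    - {"dp": [0, 0, 3], "dr": [0, 0, 0], "fingers": 0.6}

```text
time_s: 42.32
tool_pos: [0.4771, -0.324, -0.01]
tool_rot: [-180.0, 0.0, 72.0]
force: [0.5, -0.2, -1.0]
grip_width: 0.0446
grasp_force: 15.0
```

Request:
step_arm:
  moves:
    - {"dp": [0, 0, 0], "dr": [0, 0, 0], "fingers": 0.6}
    - {"dp": [0, 0, 0], "dr": [0, 0, 0], "fingers": 0.6}
    - {"dp": [0, 0, 0], "dr": [0, 0, 0], "fingers": 0.6}
    - {"dp": [0, 0, 0], "dr": [0, 0, 0], "fingers": 0.6}
    - {"dp": [0, 0, 0], "dr": [0, 0, 0], "fingers": 0.6}

```text
time_s: 42.95
tool_pos: [0.4774, -0.324, -0.0093]
tool_rot: [180.0, -0.0, 72.0]
force: [-0.5, 0.4, -1.2]
grip_width: 0.0446
grasp_force: 15.0
```

Down 6.5 mm more, release, rise.

Request:
step_arm:
  moves:
    - {"dp": [0, 0, 3], "dr": [0, 0, 0], "fingers": 0.6}
    - {"dp": [0, 0, 2.5], "dr": [0, 0, 0], "fingers": 0.6}
    - {"dp": [0, 0, 1], "dr": [0, 0, 0], "fingers": 0.6}
    - {"dp": [0, 0, 0], "dr": [0, 0, 0], "fingers": 0.6}
    - {"dp": [0, 0, 0], "dr": [0, 0, 0], "fingers": 0.6}

```text
time_s: 43.58
tool_pos: [0.4774, -0.324, -0.0158]
tool_rot: [180.0, -0.0, 72.0]
force: [-0.2, -0.1, -1.2]
grip_width: 0.0447
grasp_force: 15.0
```

Request:
step_arm:
  moves:
    - {"dp": [0, 0, 0], "dr": [0, 0, 0], "fingers": 0.4}
    - {"dp": [0, 0, 0], "dr": [0, 0, 0], "fingers": 0.2}
    - {"dp": [0, 0, 0], "dr": [0, 0, 0], "fingers": 0.1}
    - {"dp": [0, 0, 0], "dr": [0, 0, 0], "fingers": 0}
    - {"dp": [0, 0, 0], "dr": [0, 0, 0], "fingers": 0}

```text
time_s: 44.2
tool_pos: [0.4773, -0.324, -0.0158]
tool_rot: [180.0, -0.0, 72.0]
force: [0.2, 0.4, 0.3]
grip_width: 0.0826
grasp_force: 0.0
```

Request:
step_arm:
  moves:
    - {"dp": [0, 0, -15], "dr": [0, 0, 0], "fingers": 0}
    - {"dp": [0, 0, -40], "dr": [0, 0, 0], "fingers": 0}
    - {"dp": [0, 0, -50], "dr": [0, 0, 0], "fingers": 0}
    - {"dp": [0, 0, -40], "dr": [0, 0, 0], "fingers": 0}
    - {"dp": [0, 0, -30], "dr": [0, 0, 0], "fingers": 0}

```text
time_s: 44.82
tool_pos: [0.4777, -0.3248, 0.1622]
tool_rot: [179.8, -0.0, 72.0]
force: [-0.2, 0.7, -0.6]
grip_width: 0.0872
grasp_force: 0.0
```

Request:
step_arm:
  moves:
    - {"dp": [30, -10, 0], "dr": [0, 0, 0], "fingers": 0}
    - {"dp": [50, -15, 0], "dr": [0, 0, 0], "fingers": 0}
    - {"dp": [50, -15, 0], "dr": [0, 0, 0], "fingers": 0}
    - {"dp": [50, -15, 0], "dr": [0, 0, 0], "fingers": 0}
    - {"dp": [50, -15, 0], "dr": [0, 0, 0], "fingers": 0}

```text
time_s: 45.45
tool_pos: [0.4819, -0.0823, 0.1603]
tool_rot: [179.9, -0.1, 72.0]
force: [0.1, -0.3, 0.3]
grip_width: 0.0875
grasp_force: 0.0
```

Request:
step_arm:
  moves:
    - {"dp": [50, -15, 0], "dr": [0, 0, 0], "fingers": 0}
    - {"dp": [50, -15, 0], "dr": [0, 0, 0], "fingers": 0}
    - {"dp": [50, -15, 0], "dr": [0, 0, 0], "fingers": 0}
    - {"dp": [40, -10, 0], "dr": [0, 0, 0], "fingers": 0}
    - {"dp": [0, 0, 0], "dr": [0, 0, 0], "fingers": 0}

```text
time_s: 46.08
tool_pos: [0.488, 0.1177, 0.1599]
tool_rot: [180.0, -0.0, 72.3]
force: [-0.8, -0.0, 0.2]
grip_width: 0.0867
grasp_force: 0.0
```

```bash
python3 - <<'E'
from h import *
s=env.read_camera("scene")[:,:,::-1];t=env.read_camera("top")[:,:,::-1]
A=cv2.resize(s[180:270,300:440],None,fx=4,fy=4,interpolation=cv2.INTER_CUBIC)
B=cv2.resize(t[175:265,320:460],None,fx=4,fy=4,interpolation=cv2.INTER_CUBIC)
A=cv2.resize(A,(460,296));B=cv2.resize(B,(460,296))
cv2.imwrite("pics/f.png",np.vstack([A,B]))
E
```

```text
(no output)
```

View pics/f.png

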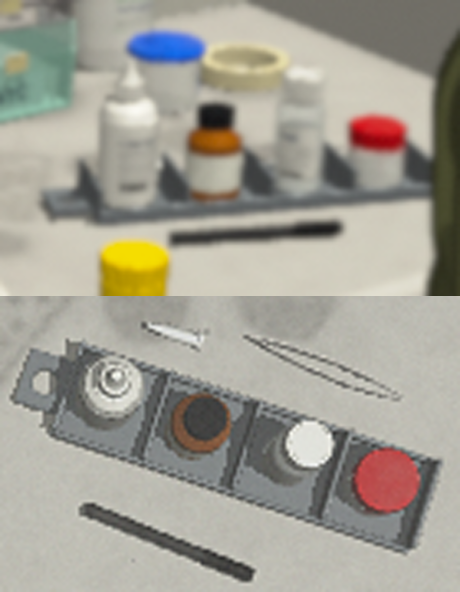

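```bash
python3 - <<'E'
from h import *
for (u,v),z in(((113,81),.113),((206,122),.073),((308,147),.095),((387,184),.05)):
    print(cast([[u*140/460+320,v*90/296+175]],z).round(4))
E
```

```text
[[ 0.5383 -0.1319  0.113 ]]
[[ 0.5171 -0.1976  0.073 ]]
[[ 0.4972 -0.262   0.095 ]]
[[ 0.4776 -0.3245  0.05  ]]
```

The final picture shows the dropper, brown, serum and red-cap containers upright in bays 1–4, counted from the tongue. Their measured tops sit over the bay centres to within about 3 mm, so I am handing in.

```bash
python3 -c "
from cell import env
print(env.sign_off())"
```

```text
the job is handed in; nothing more can be done
None
```

All four containers stand upright and released in the carrier bays, in order from the tongue (dropper, brown, serum, red-cap jar); the job was handed in at about 46 s of the 109 s, and no verdict came back.

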